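# Feel out the worn focus drive and reject it

## Robot

A 6-joint arm with a two-finger parallel gripper is mounted at the origin on a cart in front of the work surface, level with it; the furniture and walls round the work are solid. World frame = base frame: x ahead of the robot, y to its left, z up, the work surface at z = 0. Lengths are in m, angles in rad, forces in N, time in s.
With the tool pointing down it reaches from about 0.275 to 0.75 m from the base axis. Payload 10.2 kg.
Tool frame: the origin (TCP) lies between the finger pads; the fingertips stand 17 mm ahead of it and the grasp point (between the pads) lies 2 mm behind it (ctrl.finger_overhang is the distance from the TCP to the fingertips, in m); z points along the fingers, y is the line along which they close (so a half turn about z gives the same grasp; the last joint's range is limited). The gripper opens to 85 mm and grips with 20 to 120 N. Pads are 22 mm wide; open, the fingers measure 114 mm over their backs; the gripper's body (76 mm by 85 mm) begins 54 mm behind the grasp point. The pads swing forward as they close: fully open they stand 13 mm farther back than shut.
Start: joints at [0.975, 0.313, 1.498, -0, 1.331, -0.223], TCP at [0.191, 0.489, 0.248] pointing down, gripper open.
Joint ranges: [-2.94, 2.94], [-0.97, 2.17], [0.19, 2.56], [-1.23, 4.37], [0.02, 3.11], [-2.88, 2.88]. Speed limits (rad/s): [2.39, 2.39, 3.01, 3.14, 3.14, 3.14].

## Interface

Orientations are given as a rotation vector (axis times angle).
In Python, from workcell import sensors, cams, job, ctrl gives the robot as it stands.
- The arm moves only by the tool step_arm, never from a script. Its argument "series" is a list of rows, each a list of 3 entries, a list of its own where there are three numbers: the shift along the tool's x, y, z in cm, then the turn about the tool's z in rad, then the gripper's target within -1 to 1 (shut at 1, half-way at 0, fully open at -1). In form: [[[x, y, z], roll, fingers], ...]. A call has 1 to 10 rows; each row shifts and turns the commanded pose from where the row before left it, along the tool's axes as they then stand; what a row does not reach is not made up. A row lasts 1/10 s, in which the tool goes at most 50 mm and 8.59 degrees, less where a joint would pass 70% of its speed; a pose out of reach is approached as far as the arm can. A call is refused whole if a number of a shift passes 5 or a number of a turn 0.15, either way. A call with a gripper value outside its range is refused whole. The fingers move at their own pace and stop on an object; "force" is the grip in N (left out, the last holds). Time passes only in rows, so rows that do not move let the fingers close. It gives the time, the measured TCP pose, the force, the opening and the grip force at its end, in the units of the state.
- sensors.read_state(): the state, without advancing time (a new reading comes with each control period).
- cams.snapshot(name): name is "scene" or "top"; returns a dict with "image" (400x640x3 uint8, red, green, blue), "fx", "fy", "cx", "cy" (pixels), "T" (4x4, takes a point from camera to world coordinates). Camera axes: x right, y up, looking along -z (the intrinsics and any distortion apply to the point x, -y, -z); pixel columns grow to the right and rows downward; lengths in m; the calibration is good to about 2 mm. A picture is of the moment at which its call begins. There is no depth.
- job.close_job(): hands the job in; it is judged then, once.
The state is a dict: "time_s": time; "joint_pos": joint angles; "joint_velocities": joint speeds; "tau": joint torques, N m; "eef_pos": TCP position; "ee_rot": TCP orientation; "force": force on the tool from outside, world axes, zero at the start; "ft_torque": the same for the moment, N m; "finger_gap": finger opening in m; "gripper_force": force on a finger pad.
Only numpy, scipy, OpenCV 4.12 (cv2) and the standard library are available. Lean on these libraries where they do the work, as an engineer would, in place of code of your own. Each camera call takes 0.05 s, during which the arm holds its last target. There are 200 camera calls.

## Task

One of the three black focus drives in the holder is worn: its blue wing has play, though it looks like the others. With the drives left in their nests, rock one wing after another gently, some ten degrees to either side, first anticlockwise and then clockwise seen from above, but stop at once where it resists, since the spring of a sound drive must not be wound. Lift only the drive that swings freely out of the holder and set it down gently, upright, on the red mat, its wing left turned aside (some ten degrees either way) as the sign of a reject; leave the sound drives seated and the brown vial alone.

Things in the scene. Friction and masses are not known exactly. Their poses are not given: they have to be found in the camera images.
- drive_a: One of three look-alike drives (any may be in any nest, any may be the worn one): black housing 42x42 mm, 40 mm tall, blue wing on top, 69 mm in all, 0.3 to 0.5 kg, loose. Origin: centre of the underside, z up, sides along x and y. Lift it by two opposite sides of the housing (28 mm of them stand clear above the holder).
- drive_a_wing: Blue wing handle of drive_a: upright flat bar 8 mm thick (x), 34 mm long (y), 24 mm tall. Origin: on the housing's vertical centre line, at the bar's underside, 44.5 mm above the housing's. It turns about this line; at the start its y lies along the housing's y.
- drive_a_core: Spindle of drive_a: round brass collar 25 mm across, 2.5 mm tall, under the wing, held straight by a spring of 3 N m/rad against the housing. Origin: on the housing's centre line, 41 mm above its underside. It carries the wing, with 0.015 rad play each way in a sound drive, 0.22 rad in the worn one. Never wind it over 0.08 rad (0.24 N m).
- drive_a_tip (a point): End of drive_a's wing: 16 mm from its axis along its +y, at half its height. Within its play the wing moves with under 0.02 N m and stays where it is left; beyond it, it winds the spring. The housing itself can turn up to 0.04 rad each way in its nest.
- drive_b: One of three look-alike drives (any may be in any nest, any may be the worn one): black housing 42x42 mm, 40 mm tall, blue wing on top, 69 mm in all, 0.3 to 0.5 kg, loose. Origin: centre of the underside, z up, sides along x and y. Lift it by two opposite sides of the housing (28 mm of them stand clear above the holder).
- drive_b_wing: Blue wing handle of drive_b: upright flat bar 8 mm thick (x), 34 mm long (y), 24 mm tall. Origin: on the housing's vertical centre line, at the bar's underside, 44.5 mm above the housing's. It turns about this line; at the start its y lies along the housing's y.
- drive_b_core: Spindle of drive_b: round brass collar 25 mm across, 2.5 mm tall, under the wing, held straight by a spring of 3 N m/rad against the housing. Origin: on the housing's centre line, 41 mm above its underside. It carries the wing, with 0.015 rad play each way in a sound drive, 0.22 rad in the worn one. Never wind it over 0.08 rad (0.24 N m).
- drive_b_tip (a point): End of drive_b's wing: 16 mm from its axis along its +y, at half its height. Within its play the wing moves with under 0.02 N m and stays where it is left; beyond it, it winds the spring. The housing itself can turn up to 0.04 rad each way in its nest.
- drive_c: One of three look-alike drives (any may be in any nest, any may be the worn one): black housing 42x42 mm, 40 mm tall, blue wing on top, 69 mm in all, 0.3 to 0.5 kg, loose. Origin: centre of the underside, z up, sides along x and y. Lift it by two opposite sides of the housing (28 mm of them stand clear above the holder).
- drive_c_wing: Blue wing handle of drive_c: upright flat bar 8 mm thick (x), 34 mm long (y), 24 mm tall. Origin: on the housing's vertical centre line, at the bar's underside, 44.5 mm above the housing's. It turns about this line; at the start its y lies along the housing's y.
- drive_c_core: Spindle of drive_c: round brass collar 25 mm across, 2.5 mm tall, under the wing, held straight by a spring of 3 N m/rad against the housing. Origin: on the housing's centre line, 41 mm above its underside. It carries the wing, with 0.015 rad play each way in a sound drive, 0.22 rad in the worn one. Never wind it over 0.08 rad (0.24 N m).
- drive_c_tip (a point): End of drive_c's wing: 16 mm from its axis along its +y, at half its height. Within its play the wing moves with under 0.02 N m and stays where it is left; beyond it, it winds the spring. The housing itself can turn up to 0.04 rad each way in its nest.
- holder: Fixed aluminium plate 58 mm (x) by 186 mm (y), 17 mm thick, with three square nests 12 mm deep, 43.6 mm wide, at its y = +58, 0 and -58 mm; a drive stands on the nest floor, 5 mm above the table, its axes along the holder's. Origin: centre of its underside.
- reject_mat: Fixed red mat, 60 mm square, 3 mm thick, on the table in front of the holder. Origin: centre of its underside.
- vial_a: Bystander, loose, to be left alone: small brown vial with white cap, 27 mm across, 52 mm tall. Origin: centre of its underside.
Not all that is in view belongs to the job. What is shaped like the drive_b but pink is not meant.

How it is judged:
On the way, in this order (a step that is already met when the one before it is completed fails the run):
1. a wing is swung anticlockwise (from above) by at least 0.14 rad against its housing, which only the worn drive allows, all drives seated ((x of drive_a_tip in the frame of drive_a below -0.0022 m or x of drive_b_tip in the frame of drive_b below -0.0022 m or x of drive_c_tip in the frame of drive_c below -0.0022 m) and z of each of drive_a, drive_b, drive_c in the frame of holder below 0.008 m), for 0.1 s.
2. then a wing is swung clockwise by at least 0.14 rad, all drives seated ((x of drive_a_tip in the frame of drive_a above 0.0022 m or x of drive_b_tip in the frame of drive_b above 0.0022 m or x of drive_c_tip in the frame of drive_c above 0.0022 m) and z of each of drive_a, drive_b, drive_c in the frame of holder below 0.008 m), for 0.1 s.
3. a drive is set down upright on the red mat (((x of drive_a in the frame of reject_mat between -0.022 and 0.022 m and y of drive_a in the frame of reject_mat between -0.022 and 0.022 m and z of drive_a in the frame of reject_mat below 0.006 m and angle between drive_a's own z axis and vertical below 0.12 rad) or (x of drive_b in the frame of reject_mat between -0.022 and 0.022 m and y of drive_b in the frame of reject_mat between -0.022 and 0.022 m and z of drive_b in the frame of reject_mat below 0.006 m and angle between drive_b's own z axis and vertical below 0.12 rad) or (x of drive_c in the frame of reject_mat between -0.022 and 0.022 m and y of drive_c in the frame of reject_mat between -0.022 and 0.022 m and z of drive_c in the frame of reject_mat below 0.006 m and angle between drive_c's own z axis and vertical below 0.12 rad))), for 0.2 s.
At the end, for the whole second after the job is handed in: The worn drive stands still, upright (0.12 rad) on the red mat, its centre within 22 mm of the mat's along the mat's x and y, let go, its wing resting over 0.07 rad aside (only a worn one stays so); the other two stand seated where they began (10 mm, 3 mm up, 0.1 rad) (((x of drive_a in the frame of reject_mat between -0.022 and 0.022 m and y of drive_a in the frame of reject_mat between -0.022 and 0.022 m and z of drive_a in the frame of reject_mat below 0.006 m and angle between drive_a's own z axis and vertical below 0.12 rad and angle between the y axis of drive_a_wing and the y axis of drive_a, either way round above 0.07 rad and linear speed of drive_a below 0.02 m/s and contact force between the fingers and drive_a below 0.1 N and z of each of drive_b, drive_c in the frame of holder below 0.008 m and angle between each of drive_b, drive_c's own z axis and vertical below 0.1 rad and distance of each of drive_b, drive_c from where it was at the start of the episode below 0.01 m) or (x of drive_b in the frame of reject_mat between -0.022 and 0.022 m and y of drive_b in the frame of reject_mat between -0.022 and 0.022 m and z of drive_b in the frame of reject_mat below 0.006 m and angle between drive_b's own z axis and vertical below 0.12 rad and angle between the y axis of drive_b_wing and the y axis of drive_b, either way round above 0.07 rad and linear speed of drive_b below 0.02 m/s and contact force between the fingers and drive_b below 0.1 N and z of each of drive_a, drive_c in the frame of holder below 0.008 m and angle between each of drive_a, drive_c's own z axis and vertical below 0.1 rad and distance of each of drive_a, drive_c from where it was at the start of the episode below 0.01 m) or (x of drive_c in the frame of reject_mat between -0.022 and 0.022 m and y of drive_c in the frame of reject_mat between -0.022 and 0.022 m and z of drive_c in the frame of reject_mat below 0.006 m and angle between drive_c's own z axis and vertical below 0.12 rad and angle between the y axis of drive_c_wing and the y axis of drive_c, either way round above 0.07 rad and linear speed of drive_c below 0.02 m/s and contact force between the fingers and drive_c below 0.1 N and z of each of drive_a, drive_b in the frame of holder below 0.008 m and angle between each of drive_a, drive_b's own z axis and vertical below 0.1 rad and distance of each of drive_a, drive_b from where it was at the start of the episode below 0.01 m))); the robot touches nothing.
It fails at once if a drive's spring is wound by more than 0.08 rad (0.24 N m) (angle between the y axis of drive_a_core and the y axis of drive_a, either way round above 0.08 rad or angle between the y axis of drive_b_core and the y axis of drive_b, either way round above 0.08 rad or angle between the y axis of drive_c_core and the y axis of drive_c, either way round above 0.08 rad).
It fails at once if two drives are out of their nests at once (z of each of drive_b, drive_c in the frame of holder above 0.02 m or z of each of drive_a, drive_c in the frame of holder above 0.02 m or z of each of drive_a, drive_b in the frame of holder above 0.02 m).
It fails at once if a drive hits the mat faster than 0.4 m/s ((x of drive_a in the frame of reject_mat between -0.022 and 0.022 m and y of drive_a in the frame of reject_mat between -0.022 and 0.022 m and z of drive_a in the frame of reject_mat below 0.025 m and linear speed of drive_a above 0.4 m/s) or (x of drive_b in the frame of reject_mat between -0.022 and 0.022 m and y of drive_b in the frame of reject_mat between -0.022 and 0.022 m and z of drive_b in the frame of reject_mat below 0.025 m and linear speed of drive_b above 0.4 m/s) or (x of drive_c in the frame of reject_mat between -0.022 and 0.022 m and y of drive_c in the frame of reject_mat between -0.022 and 0.022 m and z of drive_c in the frame of reject_mat below 0.025 m and linear speed of drive_c above 0.4 m/s)).
It fails at once if the vial is moved by more than 20 mm (distance of vial_a from where it was at the start of the episode above 0.02 m).
It also fails if it takes over 72 s, if anything falls off the work surface, if the arm or the gripper's body presses on something with over 40 N, if the wrist force passes 120 N, or if a joint passes its speed limit or range.

## Working session

There is one attempt and no reset: what is moved stays moved. The work goes in short steps, Python scripts to look and compute and a tool call to move; the robot and the scene stay as the last step left them, time stands still between calls to the robot, and variables do not carry over. Pictures are saved under pics/ and viewed, at most 10 in all, crops included, and the job is handed in when it is done.

Besides the shell and the picture viewer there is one more tool, called after "Call:" as name(argument=value, ...) on one line, values as JSON. step_arm: Moves the arm, as the interface text tells. Its arguments: {"type":"object","properties":{"series":{"type":"array"},"force":{"type":"number"}},"required":["series"]}

```bash
mkdir -p pics
python3 - <<'E'
from workcell import sensors,cams
import cv2,numpy as np
s=sensors.read_state();print({k:np.round(v,3).tolist() for k,v in s.items()})
for n in("scene","top"):
    d=cams.snapshot(n);cv2.imwrite(f"pics/{n}0.png",d["image"][:,:,::-1]);print(n,d["fx"],d["fy"],d["cx"],d["cy"],np.round(d["T"],4).tolist(),[k for k in d])
E
```

```text
{'time_s': 0.0, 'joint_pos': [0.975, 0.313, 1.498, -0.0, 1.331, -0.223], 'joint_velocities': [-0.0, 0.001, -0.001, 0.001, -0.001, 0.0], 'tau': [-0.001, -41.225, -25.975, -0.0, 0.004, 0.0], 'eef_pos': [0.191, 0.489, 0.248], 'ee_rot': [-0.582, -3.087, 0.002], 'force': [0.18, 0.514, 0.664], 'ft_torque': [-0.009, -0.015, -0.007], 'gripper_force': 0.0, 'finger_gap': 0.086}
scene 472.6953770637804 472.6953770637804 337.8503088369843 200.4442203627745 [[0.7063, 0.5253, -0.4745, 0.0261], [-0.7079, 0.5245, -0.4731, -0.6674], [0.0004, 0.6701, 0.7423, 0.737], [0.0, 0.0, 0.0, 1.0]] ['image', 'fx', 'fy', 'cx', 'cy', 'T']
top 465.80622970480493 465.80622970480493 318.6659372223158 203.66463339858146 [[-0.0041, 0.9942, -0.1073, 0.3795], [-1.0, -0.0039, 0.0021, -0.2561], [0.0017, 0.1073, 0.9942, 0.9163], [0.0, 0.0, 0.0, 1.0]] ['image', 'fx', 'fy', 'cx', 'cy', 'T']
```

View pics/scene0.png

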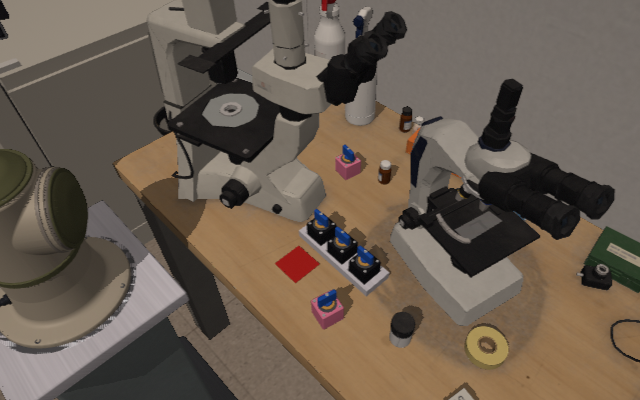

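View pics/top0.png

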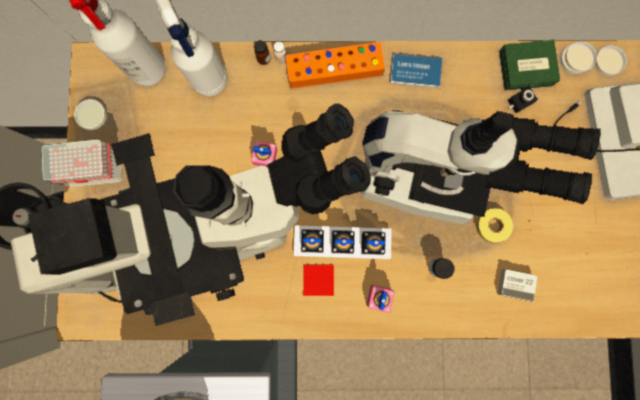

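The scene view shows three black drives with blue wings in the white holder at (321,227), (343,245) and (365,264), with the red mat at (297,264). In the top view the drives are at (312,240), (343,241) and (375,242) and the mat is at (318,280). Possible mix-ups are the pink lookalikes at top (263,153) and (380,298), and the blue box at (416,70). I choose the black ones in the holder. Two microscopes stand close by.

```bash
cat > h.py <<'E'
from workcell import sensors,cams
import cv2,numpy as np
def ray(d,u,v,z):
    T=d["T"];r=T[:3,:3]@np.array([(u-d["cx"])/d["fx"],-(v-d["cy"])/d["fy"],-1.]);o=T[:3,3]
    return o+r*(z-o[2])/r[2]
def proj(d,p):
    T=d["T"];c=T[:3,:3].T@(np.array(p)-T[:3,3]);return d["cx"]+d["fx"]*c[0]/-c[2],d["cy"]-d["fy"]*c[1]/-c[2]
def blobs(d,lo,hi,roi,amin=15):
    h=cv2.cvtColor(d["image"],cv2.COLOR_RGB2HSV);m=cv2.inRange(h,np.array(lo),np.array(hi))
    k=np.zeros_like(m);x0,y0,x1,y1=roi;k[y0:y1,x0:x1]=m[y0:y1,x0:x1]
    return [c for c in cv2.findContours(k,cv2.RETR_EXTERNAL,cv2.CHAIN_APPROX_NONE)[0] if cv2.contourArea(c)>=amin]
E
python3 - <<'E'
from h import *
d=cams.snapshot("top")
def rp(cs,z,n):
    for c in cs:
        w=np.array([ray(d,*p[0],z)[:2] for p in c]);r=cv2.minAreaRect((w*1000).astype(np.float32));print(n,np.round(r[0],1),np.round(r[1],1),round(r[2],1))
rp(blobs(d,(100,120,60),(130,255,255),(290,225,395,260)),.07,"wing")
rp(blobs(d,(0,150,80),(8,255,255),(295,260,340,300)),.003,"mat")
rp(blobs(d,(0,0,170),(180,60,255),(285,220,400,265),80),.017,"holder")
s=cams.snapshot("scene")
for n,p in(("vial",(385,172)),):print(n,ray(s,*p,.03))
im=cv2.resize(d["image"][215:310,280:410],None,fx=6,fy=6,interpolation=cv2.INTER_CUBIC);cv2.imwrite("pics/t1.png",im[:,:,::-1])
E
```

```text
wing [ 400.6 -359.6] [32.7 10.8] 89.8
wing [ 402.6 -302.6] [34.4 10.8] 89.8
wing [ 404.7 -244.6] [34.4 10.8] 89.8
mat [ 330.3 -256.1] [58.1 59.4] 89.6
holder [ 402.8 -302.6] [185.8  58.5] 87.8
vial [ 0.60682173 -0.23012286  0.03      ]
```

View pics/t1.png

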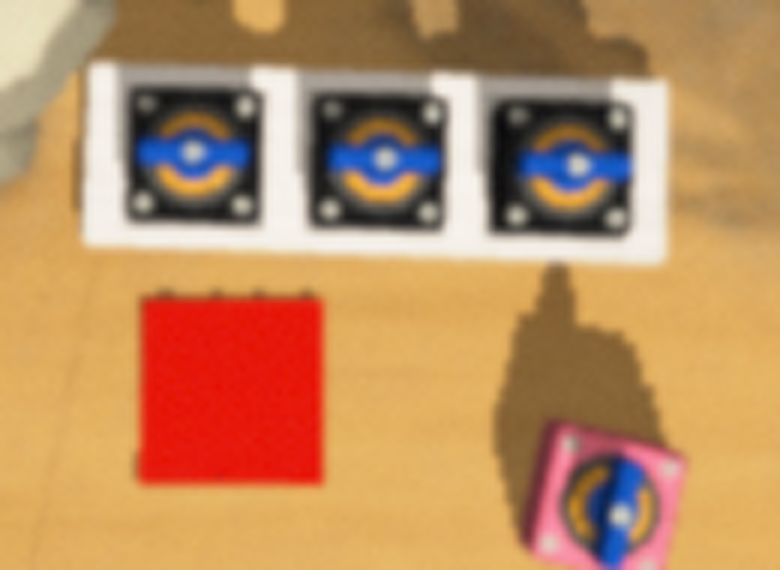

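The crop shows three upright black drives, wings along world y, with the holder's y axis tilted about 0.036 rad. The pink decoy is separate, at lower right. The microscope stands between the start pose and the job, so I check its heights before moving.

Run:
```python
from h import *
d=cams.snapshot("top");s=cams.snapshot("scene")
for n,p in(("stage near corner",(245,157)),("stage left corner",(165,122)),("stage right",(330,130)),("foot/knob",(232,197)),("foot front edge",(300,215)),("ocular end low",(340,103)),("ocular end hi",(402,22)),("pillar",(155,15)),("pillar foot",(185,195)),("arm black left end",(183,68))):
    print(n,[(z,np.round(ray(s,*p,z)[:2],2).tolist(),np.round(proj(d,ray(s,*p,z))).tolist()) for z in(0,.05,.1,.15,.2,.25,.3,.35,.4)])
cv2.imwrite("pics/t2.png",cv2.resize(d["image"][90:345,10:390],(780,523),interpolation=cv2.INTER_CUBIC)[:,:,::-1])
```

```text
stage near corner [(0, [0.44, 0.05], [164.0, 223.0]), (0.05, [0.41, -0.0], [180.0, 236.0]), (0.1, [0.39, -0.05], [199.0, 251.0]), (0.15, [0.36, -0.1], [221.0, 268.0]), (0.2, [0.33, -0.15], [246.0, 288.0]), (0.25, [0.3, -0.19], [275.0, 311.0]), (0.3, [0.27, -0.24], [308.0, 337.0]), (0.35, [0.24, -0.29], [349.0, 369.0]), (0.4, [0.22, -0.34], [398.0, 408.0])]
stage left corner [(0, [0.38, 0.29], [39.0, 255.0]), (0.05, [0.36, 0.22], [57.0, 268.0]), (0.1, [0.33, 0.16], [78.0, 282.0]), (0.15, [0.31, 0.09], [101.0, 299.0]), (0.2, [0.28, 0.03], [129.0, 318.0]), (0.25, [0.26, -0.04], [160.0, 341.0]), (0.3, [0.24, -0.1], [197.0, 367.0]), (0.35, [0.21, -0.17], [241.0, 398.0]), (0.4, [0.19, -0.23], [294.0, 436.0])]
stage right [(0, [0.65, -0.02], [201.0, 121.0]), (0.05, [0.6, -0.07], [217.0, 135.0]), (0.1, [0.56, -0.11], [235.0, 151.0]), (0.15, [0.52, -0.15], [256.0, 169.0]), (0.2, [0.48, -0.2], [279.0, 190.0]), (0.25, [0.44, -0.24], [307.0, 214.0]), (0.3, [0.39, -0.28], [339.0, 243.0]), (0.35, [0.35, -0.33], [378.0, 277.0]), (0.4, [0.31, -0.37], [425.0, 318.0])]
foot/knob [(0, [0.35, -0.03], [2
[... 1724 characters left out ...]
lar foot [(0, [0.28, 0.04], [163.0, 307.0]), (0.05, [0.26, -0.01], [180.0, 319.0]), (0.1, [0.24, -0.05], [200.0, 334.0]), (0.15, [0.23, -0.1], [222.0, 350.0]), (0.2, [0.21, -0.15], [247.0, 368.0]), (0.25, [0.19, -0.2], [276.0, 390.0]), (0.3, [0.18, -0.25], [311.0, 415.0]), (0.35, [0.16, -0.29], [352.0, 445.0]), (0.4, [0.14, -0.34], [401.0, 482.0])]
arm black left end [(0, [0.54, 0.46], [-45.0, 172.0]), (0.05, [0.51, 0.39], [-26.0, 186.0]), (0.1, [0.47, 0.31], [-4.0, 201.0]), (0.15, [0.44, 0.23], [20.0, 219.0]), (0.2, [0.4, 0.16], [48.0, 239.0]), (0.25, [0.37, 0.08], [80.0, 263.0]), (0.3, [0.33, 0.0], [119.0, 290.0]), (0.35, [0.3, -0.07], [164.0, 323.0]), (0.4, [0.26, -0.15], [219.0, 363.0])]
```

View pics/t2.png

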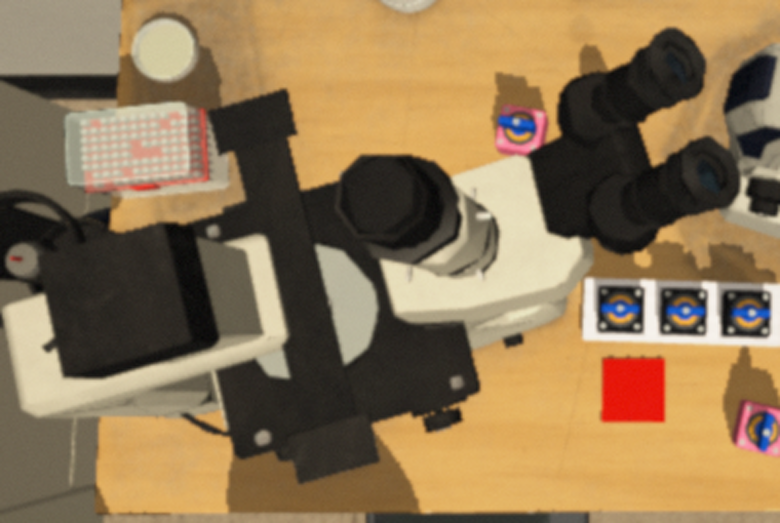

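The microscope stage (z≈0.2, x≥0.28) and its bar (z≈0.355, x≥0.295) reach toward the base. I'll lift high, fold in, and pass in front of it.

Call:
step_arm(series=[[[0,0,-2.2],0.1234,0.3],[[0,0,-2.2],0.1234,0.3],[[0,0,-2.2],0.1234,0.3],[[0,0,-2.2],0.1234,0.3],[[0,0,-2.2],0.1234,0.3],[[0,0,-2.2],0.1234,0.3],[[0,0,-2.2],0.1234,0.3],[[0,0,-2.2],0.1234,0.3],[[0,0,-2.2],0.1234,0.3],[[0,0,-2.2],0.1234,0.3]], force=20)

```text
time_s: 1.3
eef_pos: [0.1911, 0.4888, 0.4692]
ee_rot: [-2.267, -2.175, 0.0]
force: [0.8, -0.3, -1.1]
finger_gap: 0.0298
gripper_force: 0.0
```

Call:
step_arm(series=[[[-3.8,0.1,0],0,0.3],[[-3.8,0.1,0],0,0.3],[[-3.8,0.1,0],0,0.3],[[-3.8,0.1,0],0,0.3],[[-3.8,0.1,0],0,0.3],[[-3.5,0.8,0],0,0.3],[[-3.5,0.8,0],0,0.3],[[-3.5,0.8,0],0,0.3],[[0,0,0],0,0.3]])

```text
time_s: 2.2
eef_pos: [0.2102, 0.1905, 0.4685]
ee_rot: [2.267, 2.173, 0.001]
force: [0.2, 0.2, 0.4]
finger_gap: 0.0297
gripper_force: 0.0
```

Call:
step_arm(series=[[[-3,1.1,0],0,0.3],[[-3,1.1,0],0,0.3],[[-3,1.0,0],0,0.3],[[-3,0.8,0],0,0.3],[[-3,0.6,0],0,0.3],[[-3,0.3,0],0,0.3],[[0,0,0],0,0.3]])

```text
time_s: 2.9
eef_pos: [0.2525, 0.0093, 0.4679]
ee_rot: [-2.267, -2.174, 0.001]
force: [1.2, 0.1, -0.8]
finger_gap: 0.0301
gripper_force: 0.0
```

Run:
```python
from h import *
a=cams.snapshot("scene")["image"];b=cams.snapshot("top")["image"]
im=np.hstack([cv2.resize(a,(400,250)),cv2.resize(b,(400,250))]);cv2.imwrite("pics/m1.png",im[:,:,::-1])
print(sensors.read_state()["joint_pos"])
```

```text
[-4.33329563e-01 -3.80881660e-01  1.60630856e+00  3.36816258e-04
  1.91626315e+00 -3.95788462e-01]
```

View pics/m1.png

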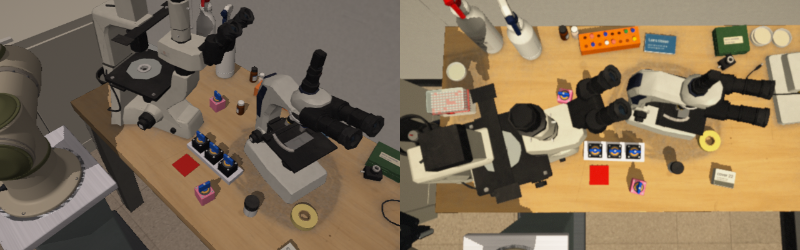

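Both views show the scene undisturbed and the way ahead clear. Before the left drive I check the overhang of the microscope head.

Run:
```python
from h import *
d=cams.snapshot("top");s=cams.snapshot("scene")
for n,p in(("head corner",(297,220)),("head tip/foot",(298,210)),("ocular base",(320,211)),("ocular end",(362,185))):
    print(n,[(z,np.round(ray(d,*p,z)[:2],3).tolist(),np.round(proj(s,ray(d,*p,z))).tolist()) for z in(.05,.1,.15,.2,.25,.3,.35,.4)])
cv2.imwrite("pics/s1.png",cv2.resize(s["image"][0:280,220:460],None,fx=2.1,fy=2.1,interpolation=cv2.INTER_CUBIC)[:,:,::-1])
```

```text
head corner [(0.05, [0.443, -0.217], [325.0, 203.0]), (0.1, [0.439, -0.22], [324.0, 187.0]), (0.15, [0.435, -0.222], [323.0, 169.0]), (0.2, [0.432, -0.224], [322.0, 150.0]), (0.25, [0.428, -0.226], [320.0, 128.0]), (0.3, [0.424, -0.229], [319.0, 104.0]), (0.35, [0.421, -0.231], [317.0, 78.0]), (0.4, [0.417, -0.233], [315.0, 48.0])]
head tip/foot [(0.05, [0.461, -0.219], [333.0, 199.0]), (0.1, [0.457, -0.221], [332.0, 183.0]), (0.15, [0.452, -0.223], [330.0, 165.0]), (0.2, [0.447, -0.226], [329.0, 146.0]), (0.25, [0.442, -0.228], [327.0, 125.0]), (0.3, [0.438, -0.23], [325.0, 101.0]), (0.35, [0.433, -0.232], [323.0, 75.0]), (0.4, [0.428, -0.234], [321.0, 45.0])]
ocular base [(0.05, [0.459, -0.26], [347.0, 211.0]), (0.1, [0.455, -0.26], [346.0, 194.0]), (0.15, [0.45, -0.26], [344.0, 176.0]), (0.2, [0.445, -0.26], [342.0, 156.0]), (0.25, [0.441, -0.259], [340.0, 134.0]), (0.3, [0.436, -0.259], [338.0, 110.0]), (0.35, [0.432, -0.259], [336.0, 82.0]), (0.4, [0.427, -0.259], [333.0, 52.0])]
ocular end [(0.05, [0.508, -0.339], [395.0, 219.0]), (0.1, [0.501, -0.335], [393.0, 202.0]), (0.15, [0.493, -0.33], [390.0, 184.0]), (0.2, [0.486, -0.325], [388.0, 163.0]), (0.25, [0.478, -0.32], [385.0, 141.0]), (0.3, [0.471, -0.315], [382.0, 116.0]), (0.35, [0.463, -0.311], [378.0, 88.0]), (0.4, [0.456, -0.306], [374.0, 57.0])]
```

View pics/s1.png

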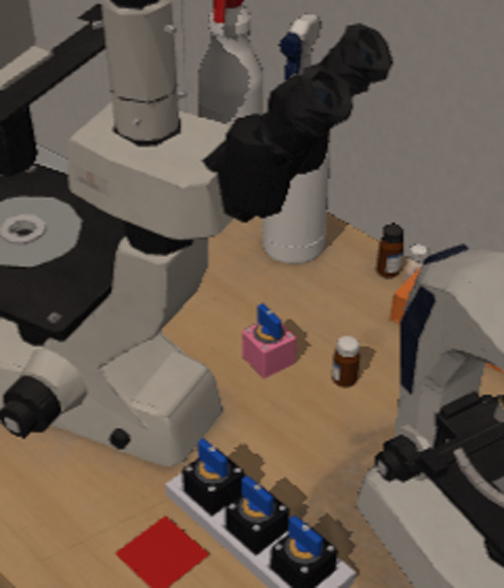

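Call:
step_arm(series=[[[-3,0,0],0,0.3],[[-3,0,0],0,0.3],[[-3.5,0.1,0],0,0.3],[[-3.5,0.4,0],0,0.3],[[-3.5,0.6,0],0,0.3],[[-3.5,0.9,0],0,0.3],[[-3.5,1.2,0],0,0.3],[[-3.5,1.5,0],0,0.3],[[-3.5,1.5,0],0,0.3],[[0,0,0],0,0.3]])

```text
time_s: 4.1
eef_pos: [0.3051, -0.2975, 0.4662]
ee_rot: [-2.257, -2.18, -0.002]
force: [0.7, 1.0, -0.3]
finger_gap: 0.03
gripper_force: 0.0
```

The crop shows the microscope head and eyepiece overhanging just behind the left nest. Heights by rays put the head corner at (0.425,-0.228,0.28) and the eyepiece base at (0.436,-0.259,0.31). I'll descend in front and approach low, starting with the right drive.

Call:
step_arm(series=[[[-1.5,0,4.2],0,0.3],[[-1.5,0,4.2],0,0.3],[[-1.5,0,4.2],0,0.3],[[-1.7,0,4.2],0,0.3],[[0,0,4.2],0,0.3],[[0,0,4.2],0,0.3],[[0,0,4.2],0,0.3],[[0,0,4.2],0,0.3],[[0,0,0],0,0.3]])

```text
time_s: 5.0
eef_pos: [0.3009, -0.3541, 0.1288]
ee_rot: [-2.252, -2.178, -0.004]
force: [-0.2, -0.0, 0.8]
finger_gap: 0.0295
gripper_force: 0.0
```

Call:
step_arm(series=[[[0,2.4,0],0,0.3],[[0,2.4,0],0,0.3],[[0,2.4,0],0,0.3],[[0,2.4,0],0,0.3],[[0,0,0],0,0.3]])

```text
time_s: 5.5
eef_pos: [0.4001, -0.3606, 0.135]
ee_rot: [2.254, 2.182, -0.0]
force: [-0.1, 0.0, 0.3]
finger_gap: 0.0298
gripper_force: 0.0
```

Run:
```python
from h import *
s=sensors.read_state();print({k:np.round(v,4).tolist() for k,v in s.items()})
d=cams.snapshot("scene");t=cams.snapshot("top")
a=cv2.resize(d["image"][150:310,240:440],(500,400));b=cv2.resize(t["image"][120:320,250:450],(300,300))
im=np.zeros((400,800,3),np.uint8);im[:,:500]=a;im[:300,500:]=b;cv2.imwrite("pics/r1.png",im[:,:,::-1])
```

```text
{'time_s': 5.5, 'joint_pos': [-0.9514, 0.4552, 1.6078, 0.0005, 1.0745, -0.9193], 'joint_velocities': [-0.0423, -0.0249, 0.0652, -0.0109, -0.0154, -0.0365], 'tau': [0.9748, -43.1082, -23.7635, 0.1042, 0.0105, 0.3274], 'eef_pos': [0.4001, -0.3606, 0.135], 'ee_rot': [2.254, 2.1823, -0.0003], 'force': [-0.0583, 0.0424, 0.2657], 'ft_torque': [-0.0704, 0.073, -0.011], 'gripper_force': 0.0, 'finger_gap': 0.0298}
```

View pics/r1.png

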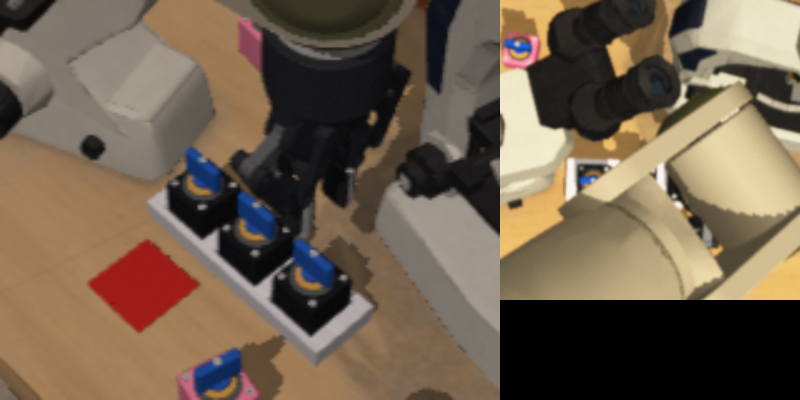

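The crops show the gripper over the right drive (tips at about scene px (362,244)) with the wrist clear of both microscopes. I go down and take hold of the wing lightly.

Call:
step_arm(series=[[[0,0,2],0,0.3],[[0,0,2],0,0.3],[[0,0,2],0,0.3],[[0,0,0],0,0.3],[[0,0,0],0,0.3]])

```text
time_s: 6.1
eef_pos: [0.3968, -0.3613, 0.0736]
ee_rot: [2.261, 2.18, -0.0]
force: [-0.7, 0.9, 0.5]
finger_gap: 0.0297
gripper_force: 0.0
```

Call:
step_arm(series=[[[0,0,0],0,0.6],[[0,0,0],0,0.7],[[0,0,0],0,1],[[0,0,0],0,1],[[0,0,0],0,1],[[0,0,0],0,1]], force=20)

```text
time_s: 6.7
eef_pos: [0.3979, -0.3616, 0.0734]
ee_rot: [2.259, 2.178, 0.001]
force: [5.1, -0.2, 2.2]
finger_gap: 0.0076
gripper_force: 23.0
```

```bash
cat > st.py <<'E'
from h import *
s=sensors.read_state();v=s["ee_rot"];print(round(s["time_s"],2),"p",np.round(s["eef_pos"],4),"yaw",round((2*np.arctan2(v[1],v[0])-np.pi/2+np.pi/2)%np.pi-np.pi/2,4),"F",np.round(s["force"],2),"M",np.round(s["ft_torque"],3),"tau6",round(s["tau"][5],3),s["finger_gap"],s["gripper_force"])
E
python3 st.py
```

```text
6.7 p [ 0.3979 -0.3616  0.0734] yaw -0.0363 F [ 5.07 -0.16  2.15] M [-0.01  -1.126  0.018] tau6 -0.01 0.007597774246311114 22.95392632484436
```

Call:
step_arm(series=[[[0,0.15,0],0,1],[[0,0,0],-0.02,1],[[0,0,0],-0.02,1],[[0,0,0],-0.015,1],[[0,0,0],0,1],[[0,0,0],0,1]])

```text
time_s: 7.3
eef_pos: [0.3988, -0.3615, 0.0729]
ee_rot: [2.198, 2.241, 0.0]
force: [5.6, -0.5, 4.6]
finger_gap: 0.0076
gripper_force: 21.2
```

```bash
python3 st.py
```

```text
7.3 p [ 0.3988 -0.3615  0.0729] yaw 0.0195 F [ 5.6  -0.47  4.61] M [-0.15  -0.973 -0.104] tau6 -0.12 0.007609541631733857 21.24265193939209
```

Moment −0.12 N m for 0.055 rad matches the spring, so this drive is sound. I turn back, release, and go to the middle drive.

Call:
step_arm(series=[[[0,0,0],0.03,1],[[0,0,0],0.025,1],[[0,0,0],0,1],[[0,0,0],0,0.3],[[0,0,0],0,0.3],[[0,0,0],0,0.3],[[0,0,-2],0,0.3],[[0,0,-2],0,0.3],[[0,0,0],0,0.3]])

```text
time_s: 8.2
eef_pos: [0.3987, -0.3618, 0.1142]
ee_rot: [2.258, 2.179, -0.001]
force: [-0.1, -0.6, 0.1]
finger_gap: 0.0299
gripper_force: 0.0
```

Call:
step_arm(series=[[[2,0,0],0,0.3],[[2,0.1,0],0,0.3],[[1.9,0,0],0,0.3],[[0,0,0],0,0.3],[[0,0,0],0,0.3]])

```text
time_s: 8.7
eef_pos: [0.4013, -0.3022, 0.1118]
ee_rot: [-2.26, -2.181, 0.0]
force: [0.0, -0.1, 0.1]
finger_gap: 0.0297
gripper_force: 0.0
```

```bash
python3 st.py
python3 - <<'E'
from h import *
d=cams.snapshot("scene");t=cams.snapshot("top")
a=cv2.resize(d["image"][50:290,240:440],(400,480));b=cv2.resize(t["image"][120:320,250:450],(400,400))
im=np.zeros((480,800,3),np.uint8);im[:,:400]=a;im[:400,400:]=b;cv2.imwrite("pics/r2.png",im[:,:,::-1])
E
```

```text
8.7 p [ 0.4013 -0.3022  0.1118] yaw -0.0354 F [ 0.03 -0.11  0.09] M [ 0.033 -0.033  0.08 ] tau6 0.029 0.029729910818812415 0.0
```

View pics/r2.png

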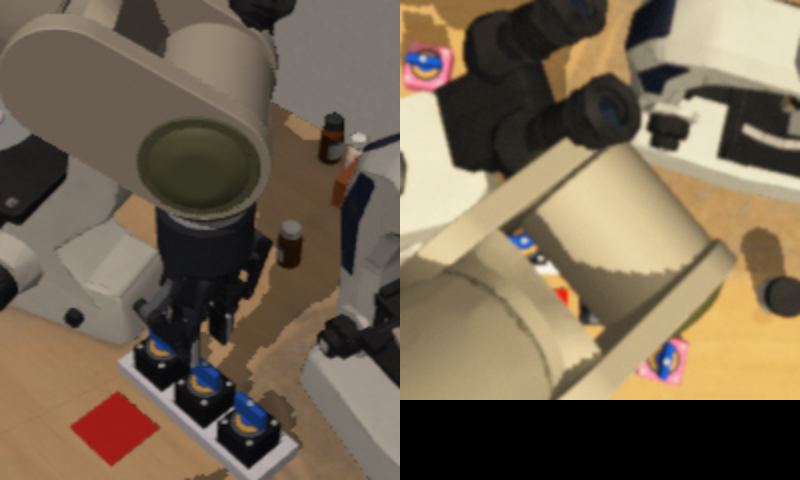

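The crops show the gripper above the middle drive and the wrist plate close to the eyepiece but clear of it. Forces are about zero, so I go down on the middle wing.

Call:
step_arm(series=[[[0,0,1.3],0,0.3],[[0,0,1.3],0,0.3],[[0,0,1.3],0,0.3],[[0,0,0],0,0.3],[[0,0,0],0,0.6],[[0,0,0],0,0.7],[[0,0,0],0,1],[[0,0,0],0,1],[[0,0,0],0,1]], force=20)

```text
time_s: 9.7
eef_pos: [0.4017, -0.3025, 0.0738]
ee_rot: [2.26, 2.18, -0.0]
force: [0.7, -1.8, 0.8]
finger_gap: 0.0075
gripper_force: 25.8
```

```bash
python3 st.py
```

```text
9.7 p [ 0.4017 -0.3025  0.0738] yaw -0.036 F [ 0.66 -1.75  0.76] M [-0.125 -0.208 -0.067] tau6 0.001 0.007462917148765683 25.830358564853668
```

Call:
step_arm(series=[[[0,0,0],-0.02,1],[[0,0,0],-0.02,1],[[0,0,0],-0.015,1],[[0,0,0],0,1],[[0,0,0],0,1]])

```text
time_s: 10.2
eef_pos: [0.4018, -0.3024, 0.0737]
ee_rot: [2.199, 2.242, 0.0]
force: [2.6, -0.6, 5.5]
finger_gap: 0.0073
gripper_force: 26.3
```

```bash
python3 st.py
```

```text
10.2 p [ 0.4018 -0.3024  0.0737] yaw 0.0192 F [ 2.63 -0.6   5.52] M [-0.089 -0.365 -0.032] tau6 -0.104 0.007267026334668875 26.312117278575897
```

Call:
step_arm(series=[[[0,0,0],0,1]])

```text
time_s: 10.3
eef_pos: [0.4018, -0.3024, 0.0737]
ee_rot: [2.199, 2.242, 0.0]
force: [2.2, -1.5, 5.5]
finger_gap: 0.0074
gripper_force: 26.3
```

```bash
python3 -c "
from h import *
m=[]
for i in range(8):
    s=sensors.read_state();m.append([s['time_s'],s['ft_torque'][2],s['tau'][5]]);cams.snapshot('top')
print(np.round(m,3).tolist(),np.mean(m,0))"
```

```text
[[10.3, -0.093, -0.093], [10.35, -0.138, -0.092], [10.4, -0.088, -0.092], [10.45, -0.11, -0.092], [10.5, -0.122, -0.092], [10.55, -0.121, -0.092], [10.6, -0.078, -0.092], [10.65, -0.094, -0.092]] [10.475      -0.1054646  -0.09235619]
```

The moment holds at −0.10 N m, so the middle drive is sound too and the left one remains. I release and rise slightly, then check the wrist's clearance under the microscope head before going there.

Call:
step_arm(series=[[[0,0,0],0.03,1],[[0,0,0],0.025,1],[[0,0,0],0,1],[[0,0,0],0,0.3],[[0,0,0],0,0.3],[[0,0,0],0,0.3],[[0,0,-1.5],0,0.3],[[0,0,-1.5],0,0.3],[[0,0,0],0,0.3]])

```text
time_s: 11.6
eef_pos: [0.4018, -0.3026, 0.1045]
ee_rot: [2.259, 2.18, -0.0]
force: [0.1, 0.5, 0.1]
finger_gap: 0.0299
gripper_force: 0.0
```

Run:
```python
from h import *
s=cams.snapshot("scene");p=sensors.read_state();t=p["eef_pos"];a=p["joint_pos"][0];print(t,a)
l=np.array([np.sin(a),-np.cos(a)])
for k in(-.06,0,.06):
  print(k,[(z,np.round(proj(s,[*(t[:2]+k*l),z])).tolist()) for z in(.2,.24,.28,.32,.36)])
h=cv2.cvtColor(s["image"],cv2.COLOR_RGB2HSV);m=cv2.inRange(h,(25,50,20),(45,255,140));m[:60]=0;m[200:]=0;m[:,:250]=0;m[:,400:]=0
c=max(cv2.findContours(m,0,1)[0],key=cv2.contourArea);print("cap",cv2.minEnclosingCircle(c),cv2.boundingRect(c))
```

```text
[ 0.401449   -0.30225014  0.10346296] -0.8788692427105234
-0.06 [(0.2, [345.0, 157.0]), (0.24, [345.0, 138.0]), (0.28, [346.0, 118.0]), (0.32, [346.0, 97.0]), (0.36, [346.0, 73.0])]
0 [(0.2, [342.0, 182.0]), (0.24, [342.0, 164.0]), (0.28, [342.0, 144.0]), (0.32, [343.0, 122.0]), (0.36, [343.0, 98.0])]
0.06 [(0.2, [339.0, 211.0]), (0.24, [339.0, 193.0]), (0.28, [339.0, 173.0]), (0.32, [339.0, 151.0]), (0.36, [339.0, 127.0])]
cap ((338.8934326171875, 136.06556701660156), 30.16874885559082) (309, 113, 61, 48)
```

The left drive must be worn. There the wrist may foul the eyepiece, so I slide in low along the row with the wings passing between the fingers. I'll take small steps and watch the tracking error, and grip the wing off-centre if needed.

Call:
step_arm(series=[[[0,0,1.7],0,0.3],[[0,0,1.7],0,0.3],[[0.8,0,0],0,0.3],[[0.8,0,0],0,0.3],[[0,0,0],0,0.3]])

```text
time_s: 12.15
eef_pos: [0.4021, -0.285, 0.0697]
ee_rot: [-2.26, -2.182, -0.0]
force: [-0.3, -0.2, -0.3]
finger_gap: 0.0299
gripper_force: 0.0
```

```bash
cat >> st.py <<'E'
print("q",np.round(s["joint_pos"],4),"tau",np.round(s["tau"],2))
E
python3 st.py
```

```text
12.15 p [ 0.4021 -0.285   0.0697] yaw -0.035 F [-0.26 -0.19 -0.26] M [-0.032  0.012  0.034] tau6 0.117 0.029866516722627304 0.0
q [-8.5490e-01  4.7000e-01  1.7962e+00  1.0000e-04  8.7550e-01 -8.2000e-01] tau [ 2.900e-01 -4.138e+01 -1.881e+01  2.000e-02 -2.000e-02  1.200e-01]
```

Call:
step_arm(series=[[[0.4,0,0],0,0.3],[[0.4,0,0],0,0.3],[[0,0,0],0,0.3]])

```text
time_s: 12.45
eef_pos: [0.4023, -0.2778, 0.0696]
ee_rot: [2.26, 2.181, -0.0]
force: [-0.4, -0.7, -0.5]
finger_gap: 0.03
gripper_force: 0.0
```

```bash
python3 st.py
```

```text
12.45 p [ 0.4023 -0.2778  0.0696] yaw -0.0356 F [-0.41 -0.65 -0.5 ] M [-0.011 -0.003 -0.014] tau6 0.06 0.030032186504168164 0.0
q [-0.8444  0.4632  1.8083  0.      0.8698 -0.8088] tau [ 2.500e-01 -4.152e+01 -1.910e+01  1.000e-02 -1.000e-02  6.000e-02]
```

Call:
step_arm(series=[[[0.3,0,0],0,0.3],[[0.3,0,0],0,0.3],[[0,0,0],0,0.3]])

```text
time_s: 12.75
eef_pos: [0.4025, -0.2718, 0.0693]
ee_rot: [-2.261, -2.181, -0.0]
force: [0.1, -0.2, 0.7]
finger_gap: 0.0297
gripper_force: 0.0
```

```bash
python3 st.py
```

```text
12.75 p [ 0.4025 -0.2718  0.0693] yaw -0.0358 F [ 0.11 -0.18  0.73] M [-0.028 -0.036 -0.037] tau6 0.046 0.029731228939931527 0.0
q [-0.8358  0.4582  1.8177 -0.      0.8658 -0.8001] tau [ 1.500e-01 -4.114e+01 -1.904e+01  1.000e-02 -1.000e-02  5.000e-02]
```

Call:
step_arm(series=[[[0.3,0,0],0,0.3],[[0.3,0,0],0,0.3],[[0,0,0],0,0.3]])

```text
time_s: 13.05
eef_pos: [0.4027, -0.2658, 0.0693]
ee_rot: [-2.261, -2.181, -0.0]
force: [1.2, -0.1, 0.6]
finger_gap: 0.0298
gripper_force: 0.0
```

```bash
python3 st.py
```

```text
13.05 p [ 0.4027 -0.2658  0.0693] yaw -0.0357 F [ 1.16 -0.09  0.58] M [-0.001  0.042  0.061] tau6 0.047 0.029825976048086806 0.0
q [-0.8269  0.4528  1.8271  0.      0.862  -0.7912] tau [ 1.400e-01 -4.078e+01 -1.896e+01  1.000e-02 -1.000e-02  5.000e-02]
```

Call:
step_arm(series=[[[0.3,0,0],0,0.3],[[0.3,0,0],0,0.3],[[0,0,0],0,0.3]])

```text
time_s: 13.35
eef_pos: [0.4029, -0.2598, 0.0693]
ee_rot: [-2.261, -2.181, -0.0]
force: [0.8, 0.7, 0.7]
finger_gap: 0.0299
gripper_force: 0.0
```

```bash
python3 st.py
python3 - <<'E'
from h import *
d=cams.snapshot("scene");t=cams.snapshot("top")
a=cv2.resize(d["image"][40:260,260:440],(400,489));b=cv2.resize(t["image"][130:270,250:390],(400,400))
im=np.zeros((489,800,3),np.uint8);im[:,:400]=a;im[:400,400:]=b;cv2.imwrite("pics/r3.png",im[:,:,::-1])
E
```

```text
13.35 p [ 0.4029 -0.2598  0.0693] yaw -0.0357 F [0.76 0.71 0.69] M [ 0.032  0.032 -0.018] tau6 0.047 0.02990975997900705 0.0
q [-0.8178  0.4474  1.8362  0.      0.8583 -0.7821] tau [ 1.500e-01 -4.047e+01 -1.889e+01  1.000e-02 -1.000e-02  5.000e-02]
```

View pics/r3.png

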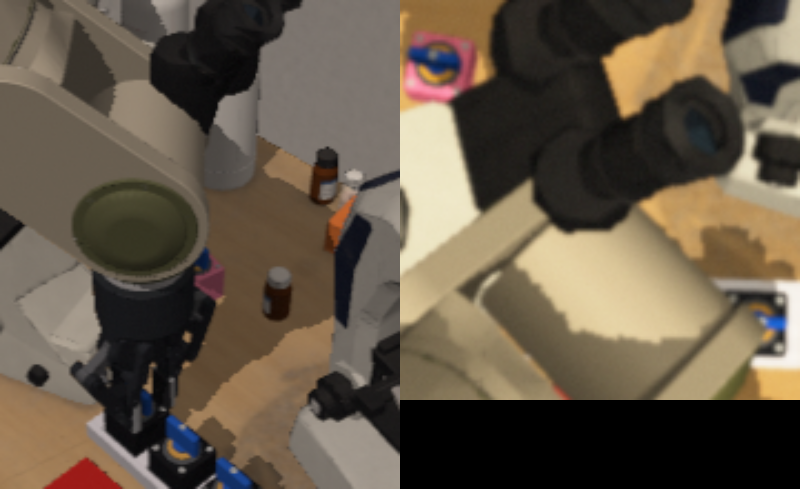

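The crops show the wrist plate passing just under the eyepiece, with no contact forces, and the left wing between the fingers. This is near enough: the pads cover 13 mm of the wing, with its axis 15 mm along tool +x. I'll grip here and turn about the wing's axis.

Call:
step_arm(series=[[[0,0.1,0],0,0.3],[[0,0,0],0,0.6],[[0,0,0],0,0.7],[[0,0,0],0,1],[[0,0,0],0,1],[[0,0,0],0,1]], force=20)

```text
time_s: 14.05
eef_pos: [0.404, -0.2603, 0.0694]
ee_rot: [2.261, 2.181, 0.0]
force: [1.0, 0.3, 0.9]
finger_gap: 0.0074
gripper_force: 24.1
```

```bash
python3 st.py
```

```text
14.05 p [ 0.404  -0.2603  0.0694] yaw -0.0361 F [0.96 0.35 0.93] M [ 0.008 -0.308 -0.028] tau6 -0.025 0.007364607574266848 24.074901044368744
q [-8.1670e-01  4.4910e-01  1.8329e+00  2.0000e-04  8.5920e-01 -7.8070e-01] tau [-4.100e-01 -4.028e+01 -1.846e+01 -2.400e-01  2.400e-01 -2.000e-02]
```

Call:
step_arm(series=[[[0,0.03,0],-0.02,1],[[0,0.03,0],-0.02,1],[[0,0.023,0],-0.015,1],[[0,0,0],0,1],[[0,0,0],0,1]])

```text
time_s: 14.55
eef_pos: [0.4048, -0.2603, 0.0694]
ee_rot: [2.2, 2.242, 0.0]
force: [2.1, 0.3, 1.4]
finger_gap: 0.0075
gripper_force: 24.2
```

```bash
python3 st.py;python3 -c "
from h import *
m=[]
for i in range(6):
    s=sensors.read_state();m.append([s['ft_torque'][2],s['tau'][5],*s['force']]);cams.snapshot('top')
print(np.mean(m,0))"
```

```text
14.55 p [ 0.4048 -0.2603  0.0694] yaw 0.0189 F [2.05 0.29 1.4 ] M [ 0.028 -0.467 -0.004] tau6 -0.058 0.007464446346026994 24.164898991584778
q [-8.1550e-01  4.5030e-01  1.8309e+00  1.0000e-04  8.6010e-01 -8.3440e-01] tau [ -0.56 -39.93 -17.99  -0.36   0.38  -0.06]
[-0.02975771 -0.04118672  2.44185192  0.26026219  1.33619577]
```

There is hardly any moment about the wing axis, so this wing is free and it's the worn drive. I swing it on anticlockwise to 0.2 rad.

Call:
step_arm(series=[[[0,0.044,0],-0.029,1],[[0,0.044,0],-0.029,1],[[0,0.044,0],-0.029,1],[[0,0.044,0],-0.029,1],[[0,0.03,0],-0.02,1],[[0,0,0],0,1],[[0,0,0],0,1],[[0,0,0],0,1]])

```text
time_s: 15.65
eef_pos: [0.4069, -0.2601, 0.0694]
ee_rot: [2.043, 2.386, 0.0]
force: [3.3, -0.7, 2.7]
finger_gap: 0.0074
gripper_force: 24.4
```

```bash
python3 st.py
```

```text
15.65 p [ 0.4069 -0.2601  0.0694] yaw 0.1548 F [ 3.26 -0.69  2.66] M [ 0.044 -0.593 -0.083] tau6 -0.047 0.007417940435912782 24.4036066532135
q [-8.1200e-01  4.5310e-01  1.8261e+00  1.0000e-04  8.6210e-01 -9.6690e-01] tau [ -0.79 -39.2  -17.24  -0.51   0.52  -0.05]
```

Call:
step_arm(series=[[[0,-0.046,0],0.03,1],[[0,-0.046,0],0.03,1],[[0,-0.046,0],0.03,1],[[0,-0.046,0],0.03,1],[[0,-0.046,0],0.03,1],[[0,-0.046,0],0.03,1],[[0,-0.046,0],0.03,1],[[0,0,0],0,1]])

```text
time_s: 16.45
eef_pos: [0.4035, -0.2603, 0.0693]
ee_rot: [-2.283, -2.158, 0.0]
force: [2.6, -0.3, 2.7]
finger_gap: 0.0072
gripper_force: 24.5
```

```bash
python3 st.py
```

```text
16.45 p [ 0.4035 -0.2603  0.0693] yaw -0.0563 F [ 2.58 -0.3   2.68] M [ 0.118 -0.446 -0.064] tau6 0.261 0.007236512046464569 24.477404952049255
q [-0.8175  0.4486  1.8339 -0.      0.8591 -0.7612] tau [ -0.75 -38.75 -17.2   -0.46   0.4    0.26]
```

Call:
step_arm(series=[[[0,-0.046,0],0.03,1],[[0,-0.046,0],0.03,1],[[0,-0.046,0],0.03,1],[[0,-0.046,0],0.03,1],[[0,-0.046,0],0.03,1],[[0,-0.046,0],0.03,1],[[0,0,0],0,1],[[0,0,0],0,1]])

```text
time_s: 17.25
eef_pos: [0.4008, -0.2598, 0.0693]
ee_rot: [-2.466, -1.946, 0.0]
force: [1.4, 0.7, 5.0]
finger_gap: 0.0076
gripper_force: 24.6
```

```bash
python3 st.py
```

```text
17.25 p [ 0.4008 -0.2598  0.0693] yaw -0.2348 F [1.35 0.67 5.03] M [ 0.184 -0.27  -0.025] tau6 0.023 0.0076457932859421845 24.55194354057312
q [-0.8211  0.4444  1.8412 -0.      0.8563 -0.5863] tau [-6.500e-01 -3.834e+01 -1.771e+01 -3.300e-01  4.000e-02  2.000e-02]
```

Both swings are done and the wing is left 0.2 rad clockwise. I release, turn back square, open wide and lower around the housing.

Call:
step_arm(series=[[[0,0,0],0,0.3],[[0,0,0],0,0.2],[[0,0,0],0,-0.4],[[0,0,0],0,-0.4],[[0,0,0],-0.1,-0.4],[[0,0,0],-0.1,-0.4],[[0,0.3,0],0,-0.4],[[0,0,0],0,-0.4]])

```text
time_s: 18.05
eef_pos: [0.4041, -0.2601, 0.0693]
ee_rot: [2.263, 2.179, -0.0]
force: [0.4, -0.1, -0.3]
finger_gap: 0.0595
gripper_force: 0.0
```

```bash
python3 st.py
```

```text
18.05 p [ 0.4041 -0.2601  0.0693] yaw -0.0375 F [ 0.39 -0.05 -0.29] M [-0.009 -0.026 -0.067] tau6 -0.082 0.059513331968823045 0.0
q [-0.8163  0.4493  1.8329 -0.      0.8593 -0.7788] tau [ 7.000e-02 -4.040e+01 -1.906e+01  1.000e-02  2.000e-02 -8.000e-02]
```

Call:
step_arm(series=[[[0,0,1.1],0,-0.4],[[0,0,1.0],0,-0.4],[[0,0,1.0],0,-0.4],[[0,0,0],0,-0.4],[[0,0,0],0,-0.1],[[0,0,0],0,0],[[0,0,0],0,0.2],[[0,0,0],0,0.2],[[0,0,0],0,0.2]], force=40)

```text
time_s: 18.95
eef_pos: [0.4041, -0.2603, 0.0387]
ee_rot: [2.259, 2.182, -0.0]
force: [-0.3, -0.3, 4.8]
finger_gap: 0.0411
gripper_force: 41.4
```

```bash
python3 st.py
```

```text
18.95 p [ 0.4041 -0.2603  0.0387] yaw -0.035 F [-0.29 -0.29  4.84] M [ 0.01   0.01  -0.098] tau6 -0.023 0.041104657471389756 41.42533600330353
q [-0.8166  0.5049  1.8503  0.      0.7853 -0.7816] tau [-6.000e-02 -3.927e+01 -1.633e+01 -4.000e-02 -5.000e-02 -2.000e-02]
```

Call:
step_arm(series=[[[0,0,0],0,1],[[0,0,-0.5],0,1],[[0,0,-0.7],0,1],[[0,0,-0.7],0,1],[[0,0,-0.7],0,1],[[0,0,0],0,1]], force=60)

```text
time_s: 19.55
eef_pos: [0.4041, -0.2603, 0.0653]
ee_rot: [2.259, 2.181, -0.0]
force: [-0.5, -0.7, -5.3]
finger_gap: 0.0405
gripper_force: 61.4
```

```bash
python3 st.py
```

```text
19.55 p [ 0.4041 -0.2603  0.0653] yaw -0.0349 F [-0.51 -0.65 -5.27] M [-0.079  0.019 -0.005] tau6 -0.001 0.04045413409922354 61.43543601036072
q [-8.166e-01  4.560e-01  1.836e+00 -1.000e-04  8.480e-01 -7.816e-01] tau [ 7.000e-02 -4.264e+01 -1.974e+01  3.000e-02  2.500e-01 -0.000e+00]
```

Call:
step_arm(series=[[[-0.2,-1.0,0],0,1],[[-0.2,-1.2,0],0,1],[[-0.2,-1.2,0],0,1],[[-0.2,-1.2,0],0,1],[[-0.2,-1.2,0],0,1],[[-0.2,-1.0,0],0,1],[[-0.2,-0.6,0],0,1],[[0,0,0],0,1]])

```text
time_s: 20.35
eef_pos: [0.3288, -0.2718, 0.0644]
ee_rot: [2.261, 2.181, -0.0]
force: [-0.8, -0.6, -3.3]
finger_gap: 0.0413
gripper_force: 61.5
```

```bash
python3 st.py
```

```text
20.35 p [ 0.3288 -0.2718  0.0644] yaw -0.0361 F [-0.78 -0.58 -3.3 ] M [-0.061  0.01  -0.026] tau6 -0.166 0.041284512413306926 61.50439739227295
q [-0.9668  0.3653  1.9905 -0.      0.7856 -0.9307] tau [-6.600e-01 -3.688e+01 -1.794e+01 -3.000e-02  4.000e-02 -1.700e-01]
```

Call:
step_arm(series=[[[0,0,0.6],0,1],[[0,0,0.6],0,1],[[0,0,0.6],0,1],[[0,0,0.4],0,1],[[0,0,0.3],0,1],[[0,0,0.2],0,1],[[0,0,0.1],0,1],[[0,0,0],0,1]])

```text
time_s: 21.15
eef_pos: [0.3294, -0.2714, 0.0368]
ee_rot: [-2.26, -2.182, 0.0]
force: [-1.3, 2.7, 5.8]
finger_gap: 0.0409
gripper_force: 62.7
```

```bash
python3 st.py
```

```text
21.15 p [ 0.3294 -0.2714  0.0368] yaw -0.0348 F [-1.26  2.67  5.75] M [0.456 0.333 0.032] tau6 0.013 0.040900408672786624 62.67122983932495
q [-9.6500e-01  4.2350e-01  2.0056e+00 -1.0000e-04  7.1250e-01 -9.3020e-01] tau [-2.100e-01 -3.430e+01 -1.656e+01  8.000e-02 -8.500e-01  1.000e-02]
```

Call:
step_arm(series=[[[0,0,0],0,0],[[0,0,0],0,-0.4],[[0,0,0],0,-0.4],[[0,0,0],0,-0.4],[[0,0,-1],0,-0.4],[[0,0,-3],0,-0.4],[[0,0,-4],0,-0.4],[[0,0,-4],0,-0.4],[[0,0,0],0,-0.4]])

```text
time_s: 22.05
eef_pos: [0.3307, -0.2731, 0.1613]
ee_rot: [2.253, 2.176, -0.002]
force: [0.3, 0.2, 0.3]
finger_gap: 0.06
gripper_force: 0.0
```

Call:
step_arm(series=[[[-3,0,-3],0,-0.4],[[-4,0,-3],0,-0.4],[[-4,0,-3],0,-0.4],[[-4,0,-3],0,-0.4],[[-4,0,-3],0,-0.4],[[-4,0,0],0,-0.4],[[0,0,0],0,-0.4]])

```text
time_s: 22.75
eef_pos: [0.3202, -0.5046, 0.3048]
ee_rot: [-2.262, -2.178, 0.0]
force: [0.6, 0.3, -0.6]
finger_gap: 0.0595
gripper_force: 0.0
```

```bash
python3 st.py
python3 - <<'E'
from h import *
d=cams.snapshot("scene");t=cams.snapshot("top")
for n,roi,z in(("row",(290,222,395,262),.07),("mat",(295,262,345,305),.068)):
    for c in blobs(t,(100,120,60),(130,255,255),roi):
        w=np.array([ray(t,*p[0],z)[:2] for p in c]);print(n,cv2.minAreaRect((w*1000).astype(np.float32)))
a=cv2.resize(d["image"][190:300,260:400],(400,314));b=cv2.resize(t["image"][215:310,280:400],(400,317))
im=np.zeros((320,800,3),np.uint8);im[:314,:400]=a;im[:317,400:]=b;cv2.imwrite("pics/f.png",im[:,:,::-1])
E
```

```text
22.75 p [ 0.3202 -0.5046  0.3048] yaw -0.0379 F [ 0.62  0.3  -0.65] M [-0.01  -0.001 -0.057] tau6 -0.245 0.05945761510747926 0.0
q [-1.2010e+00  4.4920e-01  1.1582e+00 -5.0000e-04  1.5351e+00 -1.1631e+00] tau [ -1.02 -50.42 -31.28  -0.06   0.1   -0.24]
row ((399.6676025390625, -359.5908203125), (32.61931610107422, 12.640669822692871), 88.90416717529297)
row ((400.8299865722656, -301.6539001464844), (32.65654754638672, 10.835348129272461), 89.7696762084961)
mat ((331.2100830078125, -256.5296325683594), (34.84892654418945, 11.65046215057373), 75.89558410644531)
```

View pics/f.png

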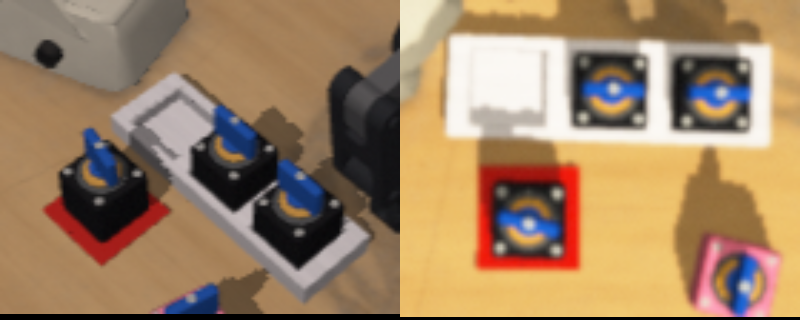

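The crops show the worn drive upright on the red mat at (331,-257) mm, within 1 mm of the mat's centre in both axes. Its wing is about 14° off world y, roughly 0.2 rad aside. The two sound drives are seated, and the arm is clear of everything, so I hand in.

```bash
python3 -c "
from workcell import job
print(job.close_job())"
```

```text
the job is handed in; nothing more can be done
None
```

The worn drive was in the left nest: its wing swung freely about 0.2 rad each way. It now stands upright on the red mat with its wing turned aside, the two sound drives are still seated, the vial was left alone, and the job is handed in; no verdict came back.

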